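# Look into the wardrobe step bin and let its lid down softly

## Robot

A 6-joint arm with a two-finger parallel gripper is mounted at the origin on the work surface. World frame = base frame: x ahead of the robot, y to its left, z up, the work surface at z = 0. Lengths are in m, angles in rad, forces in N, time in s.
With the tool pointing down it reaches from about 0.4 to 0.825 m from the base axis. Payload 7 kg.
Tool frame: the origin (TCP) lies between the finger pads; the fingertips stand ahead of it and the grasp point (between the pads) is the TCP (env.tips_ahead is the z of the fingertips in the tool frame, in m); z points along the fingers, y is the direction in which the jaws open and shut (so a half turn about z gives the same grasp; the last joint's range is limited). The gripper opens to 88 mm and grips with 3 to 60 N. Pads are 19 mm wide; open, the fingers measure 130 mm over their backs; the gripper's body (78 mm by 193 mm) begins 47 mm behind the grasp point.
Start: joints at [-0.824, 0.359, 0.012, 0, -1.224, -0.288], TCP at [0.299, -0.605, 0.21] pointing down, gripper open.
Joint ranges: [-3.07, 3.07], [-1.43, 2.12], [-1.02, 1.25], [-3.03, 1.67], [-3.05, -0], [-3.03, 3.03]. Speed limits (rad/s): [2.39, 2.39, 3.01, 3.14, 3.14, 3.14].

## Interface

Orientations are given as a unit quaternion [x, y, z, w].
In Python, from plant import sense, viewer, ticket, env gives the robot as it stands. The module is installed in compiled form; this text tells all that it offers.
- The arm moves only by the tool jog_arm, never from a script. Its argument "commands" is text: rows parted by semicolons, each of 5 numbers parted by spaces: the shift along the tool's x, y, z in mm, then the turn about the tool's z in degrees, then the closure, from 0 (fully open) to 1 (shut). A call has 1 to 20 rows; each row is the pose to reach, as a shift and turn from the pose commanded when the call began, along the tool's axes at that moment; what a row does not reach only later rows make up. A row lasts 1/12 s, in which the tool goes at most 41.7 mm and 7.16 degrees, less where a joint would pass 70% of its speed; a pose out of reach is approached as far as the arm can. A call with a gripper value outside its range is refused whole. The fingers move at their own pace and stop on an object; "squeeze" is the grip in N (left out, the last holds). Time passes only in rows, so rows that repeat a pose let the fingers close. It gives the time, the measured TCP pose, the force and the opening at its end, in the units of the state.
- sense(): the state, without advancing time (a new reading comes with each control period).
- viewer.snapshot(name): name is "scene" or "top"; returns (picture, depth): 420x560x3 uint8, red, green, blue; 420x560 float32, m along the optical axis (not along the pixel's ray), 0 where there is no reading.
- viewer.calibration(name): a dict with "K" (3x3 intrinsics, pixels), "R" (3x3) and "t" (3): a world point X has camera coordinates R X + t. Camera axes: x right, y down, z forward; pixel columns grow to the right and rows downward; lengths in m; the calibration is good to about 2 mm. A picture is of the moment at which its call begins. calibration takes no time and is no camera call.
- ticket.close_job(): hands the job in, once; it reports no verdict.
The state is a dict: "t": time; "qpos": joint angles; "joint_vel": joint speeds; "tau": joint torques, N m; "ee_pos": TCP position; "tcp_rot": TCP orientation; "contact_force": force on the tool from outside, world axes, zero at the start; "moment": the same for the moment, N m; "opening": finger opening in m.
Only numpy, scipy, OpenCV 4.12 (cv2) and the standard library are available. Lean on these libraries where they do the work, as an engineer would, in place of code of your own. Each camera call takes 0.05 s, during which the arm holds its last target. There are 200 camera calls.

## Task

I want to see whether the little steel step bin needs emptying: press its pedal all the way down with the fingertips so that the lid stands wide open, and keep it open for about two seconds. Then ease the pedal back up slowly so that the lid settles shut without slamming, and take the hand away. Work the lid by the pedal only, do not force the pedal, and leave the cabinet and all the other things standing where they are.

Things in the scene. Friction and masses are not known exactly. Their poses are not given: they have to be found in the camera images.
- bin: small round steel step bin, 174 mm across and 261 mm high with its domed lid shut, standing fixed on the shelf. Origin: centre of its underside, on the shelf. Its own x axis points level from its pedal side to its hinge side, z up. The steel wall stands 84 mm (the black foot 87 mm) from the axis; rim and lid hinge are 238 mm up, the hinge 92 mm behind the axis
- pedal_pad (a point): centre of the top face of the pedal's rubber tread (moves with the pedal). With the pedal up it is 116 mm in front of the bin's axis (29 mm clear of the bin's foot) and 42 mm above the shelf. The tread is a flat plate 52 mm long (its x, away from the bin's wall) and 64 mm wide (its y), 8 mm thick; its axes are those of the bin while the pedal is up, x pointing towards the bin and z up
- pedal_angle (a joint): pedal angle in rad: 0 = up (at rest), 0.25 = fully down at its stop, the tread's centre then about 21 mm lower than at rest. The pivot lies inside the bin, 86 mm behind and 8 mm below the tread's centre. The lid's weight and a light spring bring the pedal up again; the push needed at the tread is about 7 to 15 N at first and falls to 2 to 6 N as the lid rises
- lid_angle (a joint): lid angle in rad: 0 = shut, 1.22 = wide open (pedal fully down). It is linked rigidly to the pedal: lid angle and speed are 4.9 times those of the pedal. Left to itself the lid drops and slams (7 rad/s and more); it settles softly when it comes down the last part at less than 2 rad/s (the tread rising at less than about 30 mm/s)
- bin_lid: the domed steel lid of the bin, 174 mm across, 23 mm high. Origin on its hinge line, 92 mm behind the lid's centre and level with its underside; its axes are those of the bin when shut. Not to be touched
- bin_pedal: the pedal with its tread. Origin on its pivot, inside the bin 30 mm in front of the bin's axis and 34 mm above the shelf; press it at pedal_pad
- cabinet: small plywood cabinet with a swing door, 200 mm deep, 240 mm wide, 280 mm high, fixed; origin at the centre of its underside. A bystander
- cabinet_door0 (a joint): swing of the cabinet door in rad, 0 = shut; to be left shut
- travel_mug: aluminium travel mug with black lid, 76 mm across, 170 mm high, origin at the centre of its underside. A bystander
- marble_jar: green glass jar of marbles with a cork, 90 mm across, 128 mm high, origin at the centre of its underside. A bystander
- padlock: steel padlock lying flat, 78 mm long with its shackle, 52 mm wide, 22 mm high, origin under the centre of its case. A bystander
- comb: orange plastic comb lying flat, 180 mm x 34 mm x 5 mm, origin at the centre of its underside. A bystander
- clothes_brush: wooden clothes brush lying bristles down, 150 mm x 50 mm x 46 mm, origin at the centre of its underside. A bystander
- polish_tin: round red shoe polish tin, 76 mm across, 24 mm high, origin at the centre of its underside. A bystander

How it is judged:
On the way:
1. the pedal is pressed down and the lid stands wide open for a second and a half (value of joint lid_angle above 1.08 rad and contact force between the fingers and bin_pedal above 0.3 N), for 1.5 s.
At the end, for the whole second after the job is handed in: the lid is shut (under 0.03 rad) and at rest, the pedal is up (under 0.01 rad), the cabinet door is shut (under 0.05 rad) and every loose thing is within 15 mm of where it stood (value of joint lid_angle below 0.03 rad and value of joint pedal_angle below 0.01 rad and velocity of joint lid_angle between -0.05 and 0.05 rad/s and value of joint cabinet_door0 below 0.05 rad and distance of each of travel_mug, marble_jar, padlock, comb, clothes_brush, polish_tin from where it was at the start of the episode below 0.015 m); the robot touches nothing.
It fails at once if the lid slams: it comes down at more than 2 rad/s while less than 0.35 rad from shut (value of joint lid_angle below 0.35 rad and velocity of joint lid_angle below -2 rad/s).
It fails at once if the lid is touched by the robot instead of being worked by the pedal (contact force between any of the arm, the fingers and bin_lid above 1 N).
It fails at once if the pedal is forced or pinched (more than 50 N) (contact force between the fingers and bin_pedal above 50 N).
It fails at once if another thing is pushed, lifted or carried (more than 20 mm) (distance of any of travel_mug, marble_jar, padlock, comb, clothes_brush, polish_tin from where it was at the start of the episode above 0.02 m).
It fails at once if the cabinet door is opened (value of joint cabinet_door0 above 0.1 rad).
It also fails if it takes over 51 s, if anything falls off the work surface, if the arm or the gripper's body presses on something with over 40 N, if the wrist force passes 120 N, or if a joint passes its speed limit or range.

## Working session

There is one attempt and no reset: what is moved stays moved. The work goes in short steps, Python scripts to look and compute and a tool call to move; the robot and the scene stay as the last step left them, time stands still between calls to the robot, and variables do not carry over. Pictures are saved under pics/ and viewed, about 8 in all and at most 12, crops included, and the job is handed in when it is done.

Besides the shell and the picture viewer there is one more tool, called after "Request:" by a JSON object that holds its "fn" and its "kwargs", one argument or row to a line. jog_arm: Moves the arm, as the interface text tells. Its arguments: {"type":"object","properties":{"commands":{"type":"string"},"squeeze":{"type":"number"}},"required":["commands"]}

```bash
mkdir -p pics
cat > h.py <<'E'
import numpy as np, cv2
from plant import sense, viewer, ticket, env
def snap(n,f):
    p,d=viewer.snapshot(n); cv2.imwrite(f'pics/{f}.png',p[:,:,::-1]); np.save(f'{f}.npy',d); return p,d
def cloud(n,d):
    c=viewer.calibration(n);K,R,t=[np.array(c[k]) for k in'KRt']
    v,u=np.mgrid[:d.shape[0],:d.shape[1]]
    P=np.stack([(u-K[0,2])/K[0,0]*d,(v-K[1,2])/K[1,1]*d,d],-1)
    P=(P-t.ravel())@R; P[d==0]=np.nan; return P
E
python3 - <<'E'
from h import *
a,_=snap('scene','s1'); b,_=snap('top','t1')
print(sense(), env.tips_ahead)
E
```

```text
{'t': 0.1, 'qpos': array([-8.23885349e-01,  3.59321182e-01,  1.11573037e-02, -2.97055174e-04,
       -1.22407879e+00, -2.88083827e-01]), 'joint_vel': array([-0.00079505, -0.00248888,  0.00195216,  0.0012799 , -0.00251511,
        0.00057132]), 'tau': array([-1.08734392e-03, -5.84158301e+01,  2.93753278e+01,  7.01552019e+00,
        1.02058821e-02, -8.90263027e-05]), 'ee_pos': array([ 0.29871879, -0.60480091,  0.20881759]), 'tcp_rot': array([-2.27357193e-01,  9.73811154e-01,  6.97566824e-04, -2.36391504e-04]), 'contact_force': array([0.18274095, 0.40825447, 0.2633093 ]), 'moment': array([-0.01796774,  0.01184614,  0.04761512]), 'opening': 0.0874366785786596} 0.019
```

View pics/s1.png

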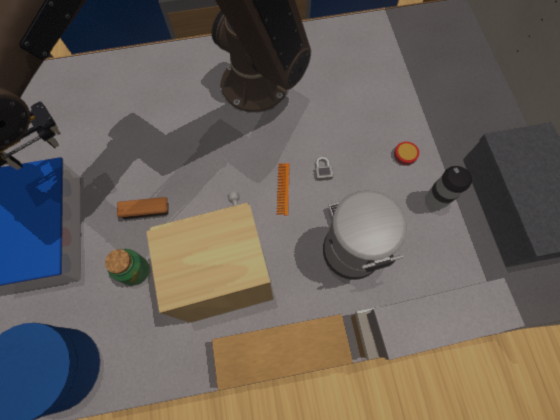

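View pics/t1.png

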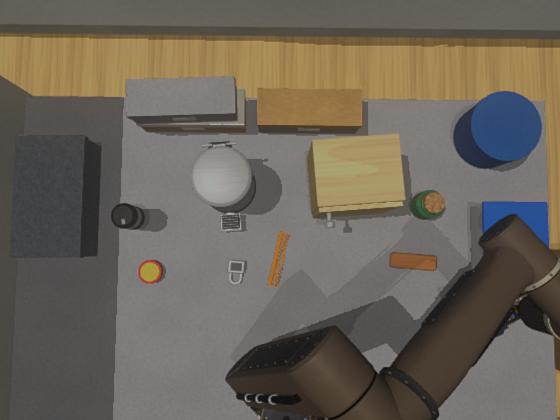

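The scene picture shows the bin lid at (368,225) and the tread just peeking out at (335,211). The top picture shows the tread at (231,222), the lid at (222,176), the hinge at (220,144), the padlock at (236,270) and the comb at (279,258).

Run:
```python
from h import *
d=np.load('t1.npy');P=cloud('top',d)
for n,(u,v) in dict(tread=(231,222),lid=(222,176),hinge=(220,144),padlock=(236,268),comb=(279,258),mug=(125,215),tin=(150,272)).items(): print(n,P[v,u].round(3))
z=P[...,2]; uu,vv=np.meshgrid(range(560),range(420))
def box(a,b,c,e): return (uu>=a)&(uu<b)&(vv>=c)&(vv<e)
def fitc(m):
    q=P[m][:,:2]; (cx,cy),r=cv2.minEnclosingCircle(q.astype(np.float32)); print('circle',cx,cy,r,len(q),'mean',q.mean(0),'zmax',z[m].max())
fitc(box(180,265,130,215)&(z>.238)&(z<.275))
m=box(190,265,205,245)&(z>.034)&(z<.05); q=P[m][:,:2]
print('tread',cv2.minAreaRect(q.astype(np.float32)),len(q),z[m].mean(),q.mean(0))
m=box(215,255,255,290)&(z>.01); print('padlock',P[m].min(0),P[m].max(0))
m=box(190,265,205,245);
for v in range(206,240,2): print(v,[int(1000*x) if x==x else -1 for x in z[v,214:250:2]])
p=cv2.imread('pics/t1.png')[120:300,180:300]; cv2.imwrite('pics/c1.png',cv2.resize(p,None,fx=3.3,fy=3.3,interpolation=cv2.INTER_CUBIC))
```

```text
tread [0.53  0.173 0.049]
lid [0.645 0.178 0.264]
hinge [0.741 0.189 0.235]
padlock [0.384 0.157 0.017]
comb [0.417 0.02  0.008]
mug [0.542 0.47  0.172]
tin [0.371 0.43  0.028]
circle 0.6572903990745544 0.18795320391654968 0.09665549546480179 3083 mean [0.64903384 0.18373822] zmax 0.2688665249561249
tread ((0.5425601005554199, 0.16698560118675232), (0.07889541983604431, 0.08227957040071487), 5.24075174331665) 368 0.04239256020459035 [0.5328654  0.17477414]
padlock [0.329475   0.10284528 0.01002595] [0.42266961 0.21494938 0.03183859]
206 [245, 245, 250, 249, 250, 241, 245, 218, 205, 185, 164, 146, 120, 99, 68, 43, 21, -3]
208 [26, 119, 144, 162, 165, 176, 166, 165, 148, 137, 119, 99, 82, 63, 23, 9, 3, 8]
210 [0, 6, 24, 61, 91, 95, 100, 95, 84, 79, 60, 47, 29, 16, -1, 1, 7, 2]
212 [3, 3, 3, 6, 24, 48, 42, 42, 46, 43, 43, 35, 2, -4, -1, -2, 3, 3]
214 [3, 0, -5, 0, 0, 50, 47, 41, 39, 38, 40, 33, 38, -1, 1, -1, 1, 0]
216 [1, 7, 1, 39, 49, 48, 47, 43, 46, 39, 40, 44, 41, 36, 0, 0, -1, 4]
218 [-4, 3, 4, 5, 44, 40, 47, 44, 40, 41, 45, 40, 44, 40, 6, 4, 0, 0]
220 [2, 0, 0, 0, 43, 49, 42, 43, 44, 44, 43, 47, 44, 46, 4, -7, -2, -3]
222 [-5, 5, 4, 6, 37, 36, 41, 48, 40, 38, 44, 39, 39, 46, -1, 0, -3, 0]
224 [0, 0, 0, 1, 44, 40, 40, 43, 42, 38, 40, 44, 44, 32, 5, 3, 0, 1]
226 [0, -1, 1, 7, 55, 41, 38, 41, 46, 48, 37, 45, 42, 40, -10, -7, 6, 5]
228 [5, -7, 2, -2, 38, 44, 46, 46, 43, 47, 41, 51, 37, 40, 8, 7, -3, 5]
230 [1, 2, 0, -4, 43, 41, 39, 41, 41, 44, 41, 43, 33, 39, -2, 0, -3, -1]
232 [0, -2, 3, 2, 3, -1, 0, 5, -2, 3, 1, 1, 2, 2, -3, -3, 0, 0]
234 [0, -2, -3, 0, -2, 2, 1, 0, -3, 4, -2, -1, 2, -3, 0, 3, 1, -3]
236 [0, -1, -4, 3, 3, -4, -9, 5, -1, 0, 6, 0, -7, 1, 1, 0, -6, 0]
238 [4, 7, -7, -2, 8, 2, -8, 5, 0, 8, 1, 3, -8, 2, -4, 6, 3, -7]
```

View pics/c1.png

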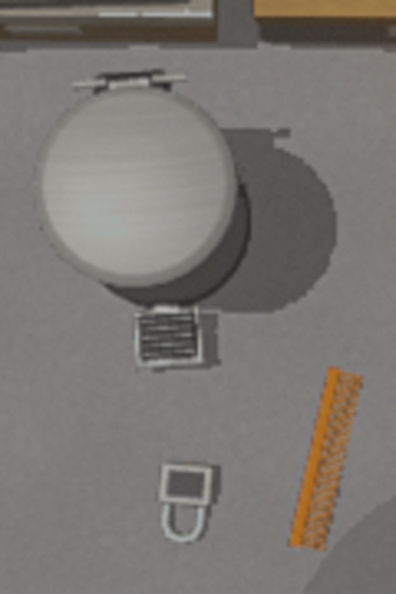

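Run:
```python
from h import *
d=np.load('t1.npy');P=cloud('top',d);z=P[...,2]
c=viewer.calibration('top');K,R,t=[np.array(c[k]) for k in'KRt'];t=t.ravel()
def onz(u,v,h):
    r=np.linalg.inv(K)@[u,v,1]@R; o=-R.T@t; return o+r*(h-o[2])/r[2]
print('cam',-R.T@t)
uu,vv=np.meshgrid(range(560),range(420))
m=((uu>200)&(uu<260)&(vv>213)&(vv<240)&(z>.025)&(z<.07)).astype(np.uint8)
m=cv2.morphologyEx(m,cv2.MORPH_OPEN,np.ones((5,5)))
cs=max(cv2.findContours(m,0,2)[0],key=len)[:,0]
w=np.array([onz(u,v,.042)[:2] for u,v in cs]).astype(np.float32)
print('tread rect',cv2.minAreaRect(w),w.min(0),w.max(0))
print('tread crop', [onz(180+a/3.3,120+b/3.3,.042)[:2].round(4) for a,b in [(135,370),(203,363),(169,338)]])
m=((uu>180)&(uu<265)&(vv>140)&(vv<215)&(z>.225)).astype(np.uint8);m=cv2.morphologyEx(m,cv2.MORPH_OPEN,np.ones((9,9)))
cs=max(cv2.findContours(m,0,2)[0],key=len); (e,ax,an)=cv2.fitEllipse(cs); print('lid ell',e,ax,onz(*e,.238))
print('hinge',onz(180+130/3.3,120+83/3.3,.238))
for n,b in dict(cab=(300,410,130,222),jar=(410,450,185,222)).items():
    m=(uu>b[0])&(uu<b[1])&(vv>b[2])&(vv<b[3])&(z>.1); print(n,np.percentile(P[m],[2,98],axis=0).round(3))
print('knob',onz(330,224,.15),P[222,330])
```

```text
cam [0.4403302  0.01748705 1.63203028]
tread rect ((0.5292402505874634, 0.1749085634946823), (0.05429095774888992, 0.06052397936582565), 0.7963884472846985) [0.5017961  0.14431188] [0.55640787 0.2055011 ]
tread crop [array([0.4982, 0.2049]), array([0.5054, 0.1395]), array([0.5293, 0.1726])]
lid ell (220.86326599121094, 175.70643615722656) (58.69063949584961, 62.825862884521484) [0.64981662 0.18460735 0.238     ]
hinge [0.73703321 0.19025345 0.238     ]
cab [[ 0.552 -0.311  0.145]
 [ 0.752 -0.074  0.287]]
jar [[ 0.556 -0.478  0.101]
 [ 0.619 -0.417  0.135]]
knob [ 0.52056927 -0.13168074  0.15      ] [ 0.5208931  -0.12193133  0.24694074]
```

Request:
{"fn": "jog_arm", "kwargs": {
  "commands": "-9 11 0 1 0; -27 32 0 3 0.3; -50 60 0 5 0.6; -74 90 0 7 1; -98 119 0 9 1; -122 148 0 11 1; -146 177 0 13 1; -170 206 0 15 1; -192 234 0 17 1; -212 258 0 19 1; -230 279 0 20 1; -243 295 0 21 1; -252 305 0 21.3 1; -252 305 0 21.3 1",
  "squeeze": 10
}}

```text
t: 1.27
ee_pos: [0.3901, -0.2182, 0.2097]
tcp_rot: [-0.044, 0.999, 0.0, 0.0]
contact_force: [-1.0, 0.2, 0.6]
opening: 0.0069
```

Request:
{"fn": "jog_arm", "kwargs": {
  "commands": "-4 12 0 0 1; -13 35 0 0 1; -25 68 0 0 1; -37 101 0 0 1; -49 134 0 0 1; -61 167 0 0 1; -74 200 0 0 1; -86 233 0 0 1; -98 266 0 0 1; -109 297 0 0 1; -119 324 0 0 1; -128 347 0 0 1; -134 364 0 0 1; -138 374 0 0 1; -139 377 0 0 1; -139 377 0 0 1"
}}

```text
t: 2.6
ee_pos: [0.4954, 0.1673, 0.2093]
tcp_rot: [-0.044, 0.999, -0.0, -0.0]
contact_force: [-0.2, -0.5, 0.2]
opening: 0.0004
```

Run:
```python
from h import *
snap('scene','s2'); snap('top','t2'); s=sense(); print(s['ee_pos'],s['contact_force'],s['opening'])
a=cv2.imread('pics/s2.png')[80:330,200:480];b=cv2.imread('pics/t2.png')[110:360,150:350]
f=lambda i:cv2.resize(i,None,fx=1.66,fy=1.66,interpolation=cv2.INTER_CUBIC)
cv2.imwrite('pics/c2.png',np.hstack([f(a),f(b)]))
```

```text
[0.49515347 0.16649318 0.2095781 ] [ 0.25911675 -0.50645045  0.30143212] 0.0004528116367022622
```

View pics/c2.png

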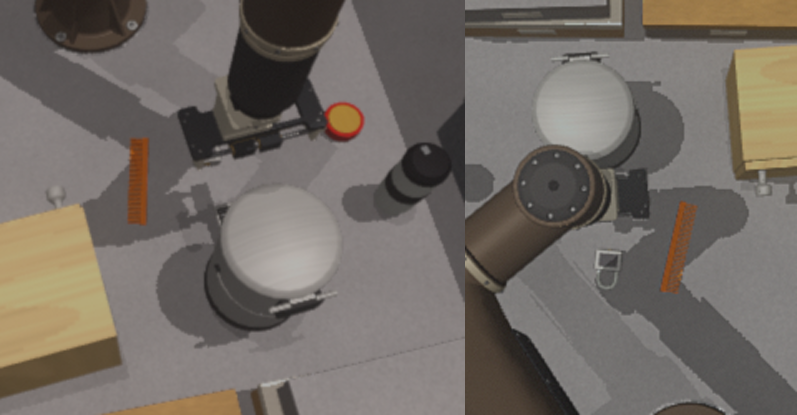

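The scene view (left) shows the gripper clear of the bin, and the top view (right) shows the wrist disc at crop (553,185), close to the lid. I'll check how far the arm reaches forward at each height before lowering.

Run:
```python
from h import *
for n,f in (('top','t2'),('scene','s2')):
    P=cloud(n,np.load(f+'.npy')).reshape(-1,3)
    ax=np.array([.646,.1835]);e=np.array([.9954,.096]);q=(P[:,:2]-ax)@e;l=(P[:,:2]-ax)@[-.096,.9954]
    for z0 in np.arange(.18,.7,.04):
        k=(P[:,2]>z0)&(P[:,2]<z0+.04)&(abs(l)<.12)&(q<-.0)&(q>-.4)
        if z0<.28: k&=(q<-.097)
        if k.sum()>5: print(n,round(z0,2),k.sum(),'front',np.percentile(q[k],[50,95,99]).round(3))
```

```text
top 0.3 485 front [-0.153 -0.119 -0.115]
top 0.34 44 front [-0.153 -0.128 -0.126]
top 0.38 168 front [-0.159 -0.117 -0.114]
top 0.42 44 front [-0.171 -0.141 -0.137]
top 0.46 37 front [-0.173 -0.147 -0.144]
top 0.54 125 front [-0.168 -0.114 -0.107]
top 0.58 222 front [-0.211 -0.146 -0.133]
top 0.62 2695 front [-0.215 -0.162 -0.145]
top 0.66 3439 front [-0.182 -0.117 -0.108]
scene 0.26 35 front [-0.114 -0.113 -0.112]
scene 0.3 1598 front [-0.129 -0.113 -0.112]
scene 0.34 206 front [-0.133 -0.127 -0.126]
scene 0.38 463 front [-0.128 -0.113 -0.112]
scene 0.42 486 front [-0.115 -0.106 -0.105]
scene 0.46 573 front [-0.115 -0.106 -0.105]
scene 0.5 610 front [-0.115 -0.105 -0.104]
scene 0.54 855 front [-0.113 -0.102 -0.101]
scene 0.58 1219 front [-0.119 -0.103 -0.103]
scene 0.62 2726 front [-0.165 -0.104 -0.103]
scene 0.66 2800 front [-0.145 -0.109 -0.105]
```

Request:
{"fn": "jog_arm", "kwargs": {
  "commands": "0 3 5 0 1; 0 3.5 18 0 1; -2 3.5 36 0 1; -3 3.5 54 0 1; -4 3.5 72 0 1; -6 3.5 90 0 1; -8 3.5 104 0 1; -10 3.5 116 0 1; -11 3.5 124 0 1; -11 3.5 130 0 1; -11 3.5 132 0 1; -11 3.5 132 0 1; -11 3.5 132 0 1"
}}

```text
t: 3.78
ee_pos: [0.5063, 0.172, 0.0782]
tcp_rot: [-0.044, 0.999, 0.0, 0.0]
contact_force: [-0.3, -1.0, 0.1]
opening: 0.0004
```

Run:
```python
from h import *
snap('scene','s3'); s=sense(); print(s['t'],s['ee_pos'],s['contact_force'])
a=cv2.imread('pics/s3.png')[110:290,270:430]
cv2.imwrite('pics/c3.png',cv2.resize(a,None,fx=3.3,fy=3.3,interpolation=cv2.INTER_CUBIC))
```

```text
3.8333 [0.50647449 0.17220478 0.07837281] [ 0.22443699  0.04148655 -0.76247532]
```

View pics/c3.png

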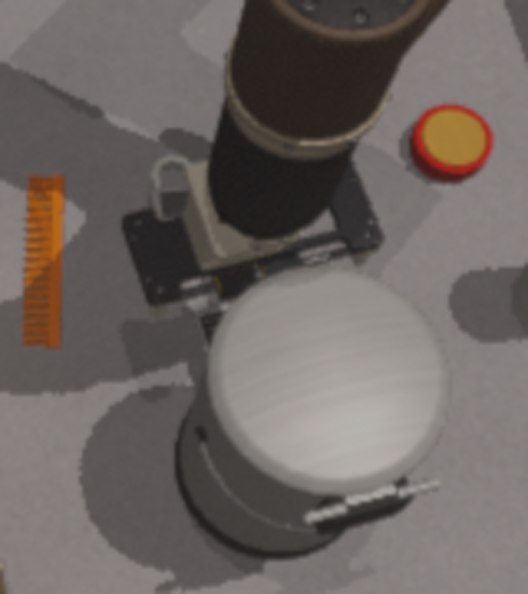

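The gripper is over the tread's outer edge, beside the lid (crop 330,270), without touching it, and the padlock and tin are undisturbed. Now I'll press down gently.

Request:
{"fn": "jog_arm", "kwargs": {
  "commands": "0 0 4 0 1; 0 0 8 0 1; 0 0 11 0 1; 0 0 13 0 1; 0 0 15 0 1; 0 0 17 0 1; 0 0 18 0 1; 0 0 19 0 1; 0 0 20 0 1; 0 0 21 0 1; 0 0 22 0 1; 0 0 23 0 1; 0 0 23 0 1; 0 0 23 0 1"
}}

```text
t: 5.0
ee_pos: [0.5061, 0.172, 0.0546]
tcp_rot: [-0.044, 0.999, -0.0, -0.0]
contact_force: [0.6, 0.5, -0.5]
opening: 0.0003
```

Run:
```python
from h import *
s=sense(); print(s['t'],s['ee_pos'],s['contact_force'],s['moment'])
snap('scene','s4'); snap('top','t4')
a=cv2.imread('pics/s4.png')[160:260,290:400]; b=cv2.imread('pics/t4.png')[190:280,180:260]
f=lambda i:cv2.resize(i,(400,400),interpolation=cv2.INTER_CUBIC)
cv2.imwrite('pics/c4.png',np.hstack([f(a),f(b)]))
```

```text
5.0 [0.50609723 0.17195288 0.05462313] [ 0.57075268  0.5495217  -0.52265782] [-0.0017231  -0.02681141  0.02566297]
```

View pics/c4.png

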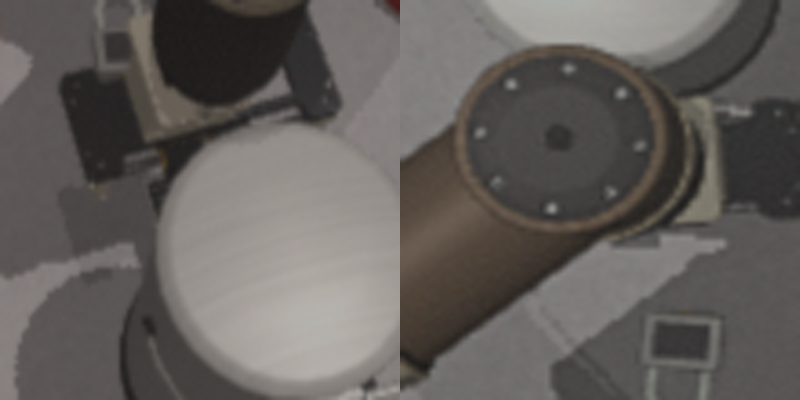

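Run:
```python
from h import *
P=cloud('scene',np.load('s4.npy')); im=cv2.imread('pics/s4.png')
z=P[...,2]
m=(P[...,0]>.46)&(P[...,0]<.57)&(P[...,1]>.1)&(P[...,1]<.24)
for z0 in np.arange(.02,.13,.01):
    k=m&(z>=z0)&(z<z0+.01)
    if k.sum()>3: print(round(z0,2),k.sum(),'x',np.percentile(P[k][:,0],[2,50,98]).round(3),'y',np.percentile(P[k][:,1],[2,50,98]).round(3))
for v in range(184,218,2): print(v,[('%d/%d/%d'%tuple(1000*P[v,u])) if z[v,u]==z[v,u] else '-' for u in range(322,346,3)])
```

```text
0.03 26 x [0.505 0.512 0.543] y [0.142 0.149 0.17 ]
0.04 45 x [0.507 0.521 0.537] y [0.143 0.151 0.163]
184 ['499/110/182', '499/119/179', '511/122/203', '525/123/232', '527/130/234', '529/136/237', '531/144/237', '535/149/243']
186 ['503/110/179', '505/117/180', '514/121/199', '529/122/229', '533/128/237', '534/135/236', '536/142/237', '539/149/240']
188 ['510/108/181', '511/116/182', '516/122/189', '531/122/223', '539/126/239', '541/133/240', '540/141/235', '543/148/237']
190 ['513/108/177', '516/115/180', '517/123/179', '532/124/211', '544/125/237', '546/132/238', '546/140/237', '546/148/233']
192 ['521/106/182', '522/113/181', '523/122/178', '531/125/197', '545/126/227', '548/132/232', '532/150/188', '530/160/179']
194 ['527/104/182', '527/113/178', '528/121/177', '534/126/189', '534/134/185', '532/144/177', '532/152/173', '529/163/161']
196 ['531/104/179', '532/111/178', '534/119/179', '534/127/175', '534/136/172', '531/146/159', '534/153/165', '534/162/160']
198 ['536/102/178', '537/111/175', '471/154/0', '473/162/1', '533/138/154', '538/144/163', '539/152/161', '541/160/163']

[... 373 characters left out ...]
/129/4', '495/139/0', '507/142/29', '513/148/42', '514/158/38', '588/121/243', '593/126/252', '595/133/254']
208 ['500/128/0', '502/137/1', '504/146/3', '519/147/41', '522/155/43', '594/119/246', '598/125/252', '600/131/255']
210 ['507/126/2', '506/137/-5', '510/144/1', '525/146/40', '527/154/41', '600/118/249', '603/124/253', '604/131/252']
212 ['512/125/-1', '514/134/-1', '517/143/3', '532/144/41', '601/111/241', '606/116/250', '608/123/252', '610/129/255']
214 ['518/124/-1', '521/132/1', '523/141/1', '524/151/0', '608/109/246', '611/114/252', '613/121/254', '615/128/255']
216 ['524/123/-2', '528/131/1', '528/141/-2', '531/149/1', '613/107/247', '616/114/250', '619/119/257', '619/127/254']
```

Request:
{"fn": "jog_arm", "kwargs": {
  "commands": "0 0 1 0 1; 0 0 2 0 1; 0 0 3 0 1; 0 0 4 0 1; 0 0 4 0 1"
}}

```text
t: 5.52
ee_pos: [0.506, 0.1719, 0.0504]
tcp_rot: [-0.043, 0.999, -0.0, -0.0]
contact_force: [0.1, 0.6, -0.8]
opening: 0.0004
```

The fingertips went down in front of the tread's edge without contact. The wrist cylinder (radius about 48 mm) limits how close the tool axis can come, so I'll open the gripper, offset the tool 45 mm sideways and press with one finger. That lets it reach further in over the tread.

Request:
{"fn": "jog_arm", "kwargs": {
  "commands": "0 0 -5 0 1; 0 0 -14 0 1; 0 0 -22 0 1; 0 2 -24 0 0.5; 0 6 -24 0 0; 0 12 -24 0 0; -2 20 -24 0 0; -3 28 -24 0 0; -5 36 -24 0 0; -7 41 -24 0 0; -9 43.5 -24 0 0; -9 43.5 -24 0 0; -9 43.5 -24 0 0; -9 43.5 -24 0 0"
}}

```text
t: 6.68
ee_pos: [0.5112, 0.2158, 0.0745]
tcp_rot: [-0.043, 0.999, -0.0, -0.0]
contact_force: [-0.3, -0.1, -0.1]
opening: 0.0681
```

Run:
```python
from h import *
s=sense(); print(s['t'],s['ee_pos'],s['contact_force'],s['opening'])
snap('scene','s5'); snap('top','t5')
a=cv2.imread('pics/s5.png')[120:270,280:430]; b=cv2.imread('pics/t5.png')[170:270,160:260]
f=lambda i:cv2.resize(i,(400,400),interpolation=cv2.INTER_CUBIC)
cv2.imwrite('pics/c5.png',np.hstack([f(a),f(b)]))
```

```text
6.6833 [0.51116918 0.21582364 0.07449646] [-0.25409048 -0.0671838  -0.09530459] 0.06811595801386161
```

View pics/c5.png

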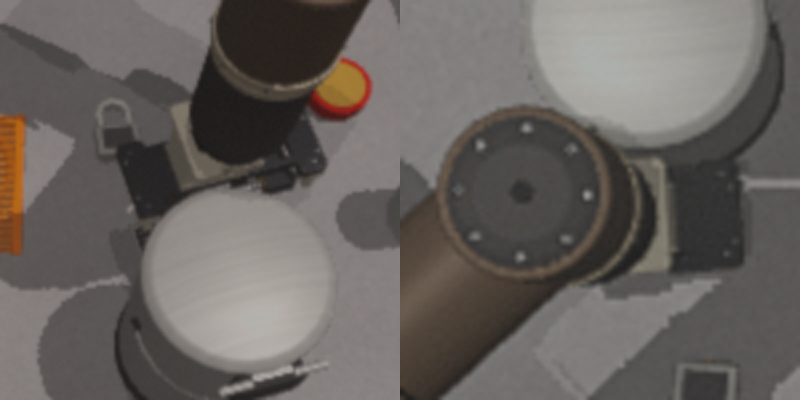

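The gripper sits beside the lid without touching it, and the tread corner shows at crop (145,235). Now I'll lower until it makes contact.

Request:
{"fn": "jog_arm", "kwargs": {
  "commands": "0 0 3 0 0; 0 0 7 0 0; 0 0 9 0 0; 0 0 11 0 0; 0 0 12 0 0; 0 0 13 0 0; 0 0 14 0 0; 0 0 15 0 0; 0 0 16 0 0; 0 0 17 0 0; 0 0 17 0 0"
}}

```text
t: 7.7
ee_pos: [0.5112, 0.216, 0.0575]
tcp_rot: [-0.043, 0.999, -0.0, -0.0]
contact_force: [0.7, 0.7, -0.0]
opening: 0.0879
```

Request:
{"fn": "jog_arm", "kwargs": {
  "commands": "0 0 1 0 0; 0 0 2 0 0; 0 0 3 0 0; 0 0 4 0 0; 0 0 4 0 0"
}}

```text
t: 8.12
ee_pos: [0.5112, 0.216, 0.0534]
tcp_rot: [-0.043, 0.999, -0.0, -0.0]
contact_force: [0.1, -1.0, -0.8]
opening: 0.0874
```

Run:
```python
from h import *
s=sense(); print(s['tau'],s['contact_force'],s['moment'])
snap('scene','s6'); snap('top','t6')
a=cv2.imread('pics/s6.png')[150:270,300:440]
cv2.imwrite('pics/c6.png',cv2.resize(a,None,fx=5,fy=5,interpolation=cv2.INTER_CUBIC))
for n,f,g in(('scene','s1','s6'),('top','t1','t6')):
    A=cloud(n,np.load(f+'.npy'));B=cloud(n,np.load(g+'.npy'))
    for C in (A,B):
        r=np.hypot(C[...,0]-.646,C[...,1]-.1835); k=(r<.08)&(C[...,2]>.2)&(C[...,2]<.4); print(n,'lid z',C[k][:,2].mean(),C[k&(C[...,0]<.62)][:,2].mean())
        m=(C[...,0]>.49)&(C[...,0]<.56)&(C[...,1]>.12)&(C[...,1]<.3)&(C[...,2]>.02)&(C[...,2]<.12)
        q=C[m]; print(len(q), np.percentile(q,[3,50,97],axis=0).round(3).tolist() if len(q) else '')
```

```text
[ 1.53903931e-02 -4.80641592e+01  2.24024588e+01  5.30633345e+00
 -3.49417690e-02  9.06743753e-05] [ 0.11730192 -1.02837137 -0.75792703] [ 0.02534653 -0.01113436  0.04027874]
scene lid z 0.25653881330551975 0.2556044792080009
79 [[0.505, 0.143, 0.034], [0.517, 0.152, 0.041], [0.541, 0.171, 0.044]]
scene lid z 0.2565407480947456 0.2556331736110382
50 [[0.506, 0.143, 0.034], [0.523, 0.148, 0.041], [0.542, 0.267, 0.115]]
top lid z 0.2576779698347544 0.2564126887027406
359 [[0.505, 0.145, 0.035], [0.531, 0.176, 0.042], [0.557, 0.205, 0.05]]
top lid z 0.25761915558069515 0.2562190470825269
2 [[0.556, 0.187, 0.039], [0.558, 0.187, 0.039], [0.559, 0.187, 0.04]]
```

View pics/c6.png

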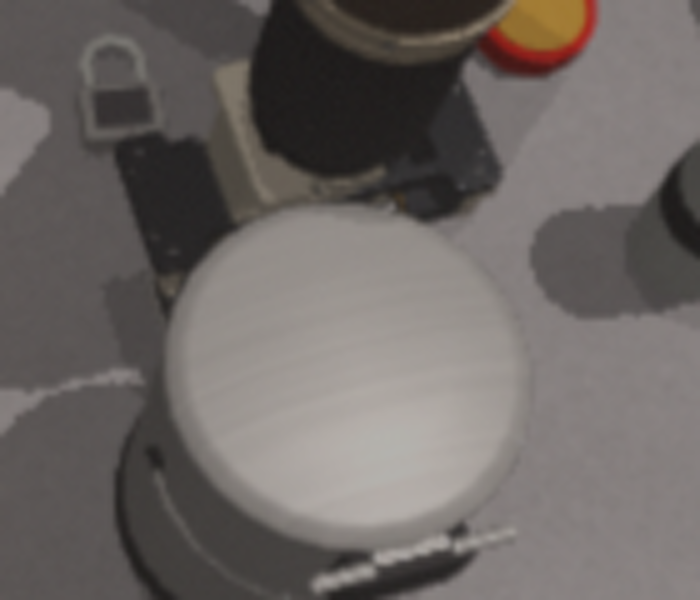

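Run:
```python
from h import *
P=cloud('scene',np.load('s6.npy')); z=P[...,2]
for v in range(198,222,2): print(v,[('%d/%d/%d'%tuple(1000*P[v,u])) if z[v,u]==z[v,u] else '-' for u in range(324,342,2)])
# finger front in early view at height: s2 (TCP .495,.1665,.2095 closed)
P=cloud('scene',np.load('s2.npy'));z=P[...,2]
m=(P[...,0]>.44)&(P[...,0]<.56)&(P[...,1]>.08)&(P[...,1]<.26)
for z0 in np.arange(.12,.3,.01):
    k=m&(z>=z0)&(z<z0+.01)
    if k.sum()>3: print(round(z0,2),k.sum(),'x',np.percentile(P[k][:,0],[5,50,95]).round(3),'y',np.percentile(P[k][:,1],[5,50,95]).round(3))
```

```text
198 ['469/141/2', '468/148/-2', '471/153/2', '541/122/180', '541/128/178', '542/133/177', '543/138/177', '545/143/180', '545/149/177']
200 ['475/140/0', '476/146/0', '477/152/0', '546/122/178', '547/126/180', '547/132/176', '549/137/178', '550/142/180', '550/148/176']
202 ['482/138/3', '483/144/1', '483/151/-2', '549/122/172', '552/125/178', '553/130/179', '554/136/178', '555/141/178', '581/130/247']
204 ['489/137/2', '490/143/2', '492/148/5', '505/147/38', '556/125/174', '556/131/172', '557/136/171', '555/143/163', '586/129/247']
206 ['495/135/2', '496/141/1', '507/142/29', '514/145/44', '558/126/165', '557/132/159', '551/141/140', '591/122/249', '592/127/250']
208 ['501/134/0', '503/140/2', '502/147/-2', '518/145/37', '554/130/137', '555/135/138', '594/117/245', '596/121/249', '599/124/256']
210 ['509/132/5', '509/138/1', '509/145/0', '524/143/38', '526/149/39', '527/155/39', '599/116/245', '601/120/251', '603/124/253']
212 ['514/131/0', '516/137/2', '515/143/-1', '516/150/-1', '532/147/40', '602/110/244', '604/115/247', '608/117/255', '608/123/252']
214 ['520/130/-1', '522/135/3', '522/142/0', '523/148/0', '539/145/42', '608/109/245', '611/112/251', '612/117/253', '613/121/253']
216 ['527/128/0', '528/134/0', '528/141/-2', '529/147/-3', '543/145/37', '612/108/245', '615/111/251', '616/116/249', '618/120/253']
218 ['532/127/0', '534/133/0', '536/138/2', '536/145/-1', '537/151/-1', '618/106/247', '620/110/251', '621/115/252', '623/118/255']
220 ['539/126/-1', '540/131/0', '542/137/1', '542/143/0', '545/149/3', '623/105/248', '626/109/253', '-', '628/118/253']
0.29 34 x [0.51  0.531 0.541] y [0.083 0.166 0.255]
```

Request:
{"fn": "jog_arm", "kwargs": {
  "commands": "0 0 1 0 0; 0 0 2 0 0; 0 0 3 0 0; 0 0 4 0 0; 0 0 5 0 0; 0 0 6 0 0; 0 0 6 0 0"
}}

```text
t: 8.8
ee_pos: [0.5112, 0.216, 0.0474]
tcp_rot: [-0.043, 0.999, -0.0, -0.0]
contact_force: [-0.3, -0.2, -0.2]
opening: 0.0878
```

Run:
```python
from h import *
P=cloud('scene',np.load('s1.npy'));z=P[...,2]
m=(abs(P[...,0]-.3)<.12)&(abs(P[...,1]+.605)<.12)&(z>.12)&(z<.32)
print(m.sum())
for z0 in np.arange(.12,.32,.02):
    k=m&(z>=z0)&(z<z0+.02)
    if k.sum()>2: print(round(z0,2),k.sum(),np.percentile(P[k][:,:2],[3,50,97],axis=0).round(3).tolist())
print('cam',[ (-np.array(viewer.calibration(n)['R']).T@np.array(viewer.calibration(n)['t']).ravel()).round(2) for n in('scene','top')])
snap('scene','s7');P=cloud('scene',np.load('s7.npy'))
r=np.hypot(P[...,0]-.646,P[...,1]-.1835); k=(r<.08)&(P[...,2]>.2)&(P[...,2]<.4);print('lid',P[k][:,2].mean())
m=(P[...,0]>.49)&(P[...,0]<.56)&(P[...,1]>.12)&(P[...,1]<.3)&(P[...,2]>.02)&(P[...,2]<.06);print(m.sum(),P[m].mean(0))
a=np.hstack([cv2.resize(cv2.imread('pics/s1.png')[80:180,0:100],(400,400)),cv2.resize(cv2.imread('pics/s7.png')[180:230,310:360],(400,400),interpolation=cv2.INTER_CUBIC)])
cv2.imwrite('pics/c7.png',a)
```

```text
2888
0.12 2169 [[0.254, -0.721], [0.338, -0.663], [0.415, -0.604]]
0.22 62 [[0.272, -0.653], [0.316, -0.643], [0.335, -0.548]]
0.24 102 [[0.282, -0.653], [0.32, -0.642], [0.335, -0.547]]
0.26 61 [[0.282, -0.655], [0.327, -0.644], [0.335, -0.546]]
0.28 45 [[0.283, -0.65], [0.313, -0.63], [0.359, -0.511]]
0.3 449 [[0.261, -0.639], [0.31, -0.562], [0.357, -0.51]]
cam [array([ 0.89, -0.07,  1.1 ]), array([0.44, 0.02, 1.63])]
lid 0.25655434491889023
36 [0.52520456 0.14681835 0.03967842]
```

View pics/c7.png

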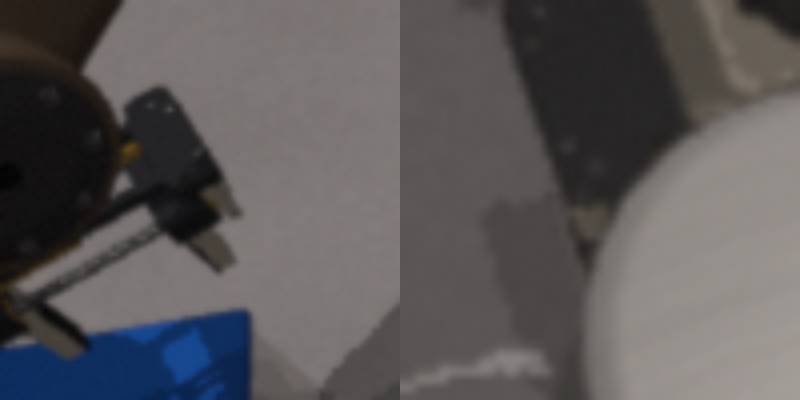

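Run:
```python
from h import *
P=cloud('scene',np.load('s1.npy'))
for v in range(128,152,2): print(v,[('%d/%d/%d'%tuple(1000*P[v,u])) for u in range(44,62,2)])
```

```text
128 ['301/-525/333', '300/-523/329', '300/-518/328', '298/-516/324', '297/-512/323', '295/-510/319', '295/-506/318', '56/-677/3', '56/-671/2']
130 ['294/-535/316', '294/-531/315', '295/-527/314', '294/-523/312', '293/-520/309', '297/-512/314', '296/-510/311', '290/-510/302', '64/-671/2']Traceback (most recent call last):
  File "<stdin>", line 3, in <module>
ValueError: cannot convert float NaN to integer
```

Run:
```python
from h import *
P=np.nan_to_num(cloud('scene',np.load('s1.npy')))
for v in range(132,152,2): print(v,[('%d/%d/%d'%tuple(1000*P[v,u])) for u in range(44,64,2)])
for v in range(158,172,2): print(v,[('%d/%d/%d'%tuple(1000*P[v,u])) for u in range(8,26,2)])
```

```text
132 ['302/-534/318', '299/-531/314', '300/-527/314', '301/-522/314', '0/0/0', '293/-520/301', '296/-514/303', '296/-510/303', '68/-673/-2', '71/-666/0']
134 ['305/-535/316', '305/-531/315', '303/-529/311', '302/-526/307', '302/-522/306', '300/-519/303', '77/-684/1', '296/-514/295', '75/-674/-4', '79/-666/0']
136 ['307/-538/311', '307/-534/309', '308/-530/309', '304/-529/302', '301/-526/298', '82/-692/0', '82/-686/-1', '83/-680/-1', '84/-673/-1', '86/-666/-1']
138 ['308/-541/305', '308/-538/303', '307/-535/300', '307/-530/299', '282/-546/264', '266/-554/241', '95/-682/5', '91/-680/-1', '94/-671/1', '94/-666/-1']
140 ['311/-544/300', '308/-542/295', '286/-556/264', '285/-553/260', '283/-550/257', '282/-546/254', '267/-554/232', '99/-680/-2', '103/-670/2', '99/-668/-5']
142 ['100/-724/0', '103/-715/4', '289/-558/259', '287/-556/255', '283/-554/249', '285/-549/250', '282/-546/245', '107/-679/0', '107/-674/-3', '109/-666/-1']
144 ['108/-723/1', '108/-717/0', '112/-709/3', '287/-560/248', '287/-556/246', '286/-552/243', '285/-549/241', '281/-547/234', '118/-671/1', '120/-663/3']
146 ['116/
[... 751 characters left out ...]
', '328/-647/257', '327/-644/254', '326/-642/250', '319/-644/239', '311/-649/225', '159/-795/-3', '164/-786/0']
164 ['334/-654/260', '332/-652/256', '331/-650/252', '330/-647/249', '328/-645/245', '327/-642/242', '322/-643/233', '251/-710/123', '252/-705/123']
166 ['250/-750/123', '249/-746/120', '334/-652/248', '333/-649/246', '333/-645/243', '331/-643/240', '328/-643/233', '326/-640/228', '257/-705/122']
168 ['253/-753/119', '256/-745/122', '259/-738/124', '335/-653/239', '333/-651/235', '332/-647/233', '0/0/0', '263/-711/121', '265/-704/123']
170 ['260/-752/119', '264/-744/123', '262/-741/118', '265/-733/121', '266/-727/122', '268/-721/122', '269/-715/123', '268/-712/120', '271/-704/123']
```

The start-pose picture shows fingertips at z≈0.225 with a reported TCP z of 0.209. So the true tips are about 16 mm above the reported z, not 19 mm below it, and I simply hadn't reached the tread yet. I'll shift 10 mm further sideways for wrist clearance and lower under force watch.

Request:
{"fn": "jog_arm", "kwargs": {
  "commands": "0 3 0 0 0; 0 7 0 0 0; 0 10 1 0 0; 0 10 4 0 0; 0 10 7 0 0; 0 10 10 0 0; 0 10 13 0 0; 0 10 15 0 0; 0 10 16 0 0; 0 10 17 0 0; 0 10 18 0 0; 0 10 18 0 0"
}}

```text
t: 9.85
ee_pos: [0.5104, 0.226, 0.0295]
tcp_rot: [-0.043, 0.999, -0.0, -0.0]
contact_force: [-0.7, -0.2, 0.6]
opening: 0.0876
```

Request:
{"fn": "jog_arm", "kwargs": {
  "commands": "0 0 1 0 0; 0 0 2 0 0; 0 0 3 0 0; 0 0 4 0 0; 0 0 5 0 0; 0 0 6 0 0; 0 0 6 0 0"
}}

```text
t: 10.43
ee_pos: [0.5105, 0.2261, 0.0244]
tcp_rot: [-0.044, 0.999, -0.0, 0.0]
contact_force: [-2.5, -0.6, 11.2]
opening: 0.0877
```

Contact: 11 N upward, with a commanded z of 0.0235. I'll keep pressing gently.

Request:
{"fn": "jog_arm", "kwargs": {
  "commands": "0 0 1 0 0; 0 0 2 0 0; 0 0 3 0 0; 0 0 4 0 0; 0 0 5 0 0; 0 0 6 0 0; 0 0 7 0 0; 0 0 8 0 0; 0 0 8 0 0"
}}

```text
t: 11.18
ee_pos: [0.5104, 0.226, 0.0164]
tcp_rot: [-0.044, 0.999, -0.0, 0.0]
contact_force: [-3.4, -0.2, 10.3]
opening: 0.088
```

Run:
```python
from h import *
s=sense();print(s['t'],s['ee_pos'],s['contact_force'])
snap('top','t8');P=cloud('top',np.load('t8.npy'));e=np.array([.9954,.096])
q=(P[...,:2]-[.646,.1835])@e; l=(P[...,:2]-[.646,.1835])@[-.096,.9954]
k=(abs(l)<.05)&(q>-.06)&(q<.08)&(P[...,2]>.2)&(P[...,2]<.45)
print('lid angle',-np.arctan(np.polyfit(q[k],P[k][:,2],1)[0]))
```

```text
11.1833 [0.51037851 0.22601572 0.01637539] [-3.3548954  -0.19987119 10.28098855]
lid angle 0.3619049353181868
```

Request:
{"fn": "jog_arm", "kwargs": {
  "commands": "0 0 1 0 0; 0 0 2 0 0; 0 0 3 0 0; 0 0 4 0 0; 0 0 5 0 0; 0 0 6 0 0; 0 0 7 0 0; 0 0 8 0 0; 0 0 9 0 0; 0 0 10 0 0; 0 0 11 0 0; 0 0 12 0 0; 0 0 12 0 0"
}}

```text
t: 12.32
ee_pos: [0.511, 0.2262, 0.0042]
tcp_rot: [-0.044, 0.999, 0.0, 0.0]
contact_force: [1.0, -1.1, 4.9]
opening: 0.0878
```

```bash
cat > lid.py <<'E'
from h import *
import sys
s=sense();print(s['t'],s['ee_pos'],s['contact_force'])
snap('top','tl');P=cloud('top',np.load('tl.npy'));e=np.array([.9954,.096])
q=(P[...,:2]-[.646,.1835])@e; l=(P[...,:2]-[.646,.1835])@[-.096,.9954];z=P[...,2]
k=(abs(l)<.08)&(q>-.1)&(q<.12)&(z>.2)&(z<.46)
r=np.hypot(q-.092,z-.238); i=k&(r>.165)&(r<.195)
print('front-edge angle',np.percentile(np.arctan2(z[i]-.238,.092-q[i]),[5,50,95]).round(2),i.sum())
k=(abs(l)<.04)&(q>-.05)&(q<.085)&(z>.2); print('lid slope',np.percentile(z[k],[1,50,99]).round(3),len(z[k]))
E
python3 lid.py
```

```text
12.3167 [0.51096751 0.22618191 0.00416827] [ 0.96818344 -1.11594094  4.88783625]
front-edge angle [-0.16  1.12  1.17] 305
lid slope [0.302 0.377 0.401] 658
```

Request:
{"fn": "jog_arm", "kwargs": {
  "commands": "0 0 0.7 0 0; 0 0 1.4 0 0; 0 0 2 0 0; 0 0 2.6 0 0; 0 0 3.2 0 0; 0 0 3.2 0 0"
}}

```text
t: 12.87
ee_pos: [0.5113, 0.2263, 0.001]
tcp_rot: [-0.044, 0.999, 0.0, 0.001]
contact_force: [2.4, -0.9, 5.3]
opening: 0.0875
```

```bash
python3 lid.py
```

```text
12.8667 [0.51127358 0.22634139 0.00101844] [ 2.4067221  -0.89494134  5.26743711]
front-edge angle [-0.16  1.27  1.33] 316
lid slope [0.209 0.393 0.41 ] 517
```

Request:
{"fn": "jog_arm", "kwargs": {
  "commands": "0 0 0.5 0 0; 0 0 1 0 0; 0 0 1 0 0"
}}

```text
t: 13.17
ee_pos: [0.5114, 0.2263, 0.0003]
tcp_rot: [-0.044, 0.999, 0.0, 0.001]
contact_force: [1.1, -1.4, 7.8]
opening: 0.0878
```

Force is now rising and z lags the command, so the pedal is at its stop. I'll hold for over 2 s.

Request:
{"fn": "jog_arm", "kwargs": {
  "commands": "0 0 0.5 0 0; 0 0 0.5 0 0; 0 0 0.5 0 0; 0 0 0.5 0 0; 0 0 0.5 0 0; 0 0 0.5 0 0; 0 0 0.5 0 0; 0 0 0.5 0 0; 0 0 0.5 0 0; 0 0 0.5 0 0; 0 0 0.5 0 0; 0 0 0.5 0 0; 0 0 0.5 0 0; 0 0 0.5 0 0; 0 0 0.5 0 0; 0 0 0.5 0 0; 0 0 0.5 0 0; 0 0 0.5 0 0; 0 0 0.5 0 0; 0 0 0.5 0 0"
}}

```text
t: 14.83
ee_pos: [0.5115, 0.2264, 0.0]
tcp_rot: [-0.044, 0.999, 0.0, 0.001]
contact_force: [1.3, -2.2, 9.3]
opening: 0.0877
```

```bash
python3 lid.py
python3 - <<'E'
import cv2
cv2.imwrite('pics/c8.png',cv2.resize(cv2.imread('pics/tl.png')[110:300,140:300],None,fx=3,fy=3))
E
```

```text
14.8333 [5.11506815e-01 2.26370564e-01 3.15729549e-05] [ 1.34243717 -2.18853946  9.3476924 ]
front-edge angle [-0.17  1.31  1.37] 315
lid slope [0.203 0.391 0.413] 535
```

View pics/c8.png

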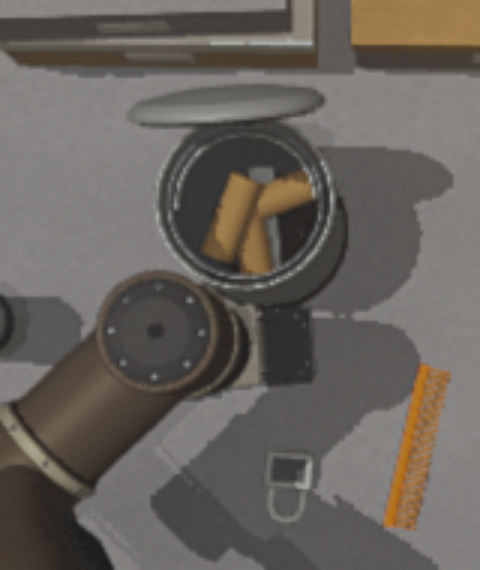

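Request:
{"fn": "jog_arm", "kwargs": {
  "commands": "0 0 0 0 0; 0 0 0 0 0; 0 0 0 0 0; 0 0 0 0 0; 0 0 0 0 0; 0 0 0 0 0; 0 0 0 0 0; 0 0 0 0 0"
}}

```text
t: 15.55
ee_pos: [0.5115, 0.2264, 0.0]
tcp_rot: [-0.044, 0.999, 0.0, 0.001]
contact_force: [0.8, -1.5, 9.6]
opening: 0.0872
```

The lid stands wide open (seen edge-on at crop (225,105), with cardboard rolls visible inside), and it has been held for about 2.5 s. Now I'll ease it up slowly.

Request:
{"fn": "jog_arm", "kwargs": {
  "commands": "0 0 -0.5 0 0; 0 0 -1.2 0 0; 0 0 -2 0 0; 0 0 -2.8 0 0; 0 0 -3.6 0 0; 0 0 -4.4 0 0; 0 0 -5.2 0 0; 0 0 -6 0 0; 0 0 -6.8 0 0; 0 0 -7.6 0 0; 0 0 -8.4 0 0; 0 0 -9.2 0 0; 0 0 -10 0 0; 0 0 -10.8 0 0; 0 0 -11.6 0 0; 0 0 -12.4 0 0; 0 0 -13.2 0 0; 0 0 -14 0 0; 0 0 -14.8 0 0; 0 0 -15.4 0 0"
}}

```text
t: 17.22
ee_pos: [0.5102, 0.2261, 0.0148]
tcp_rot: [-0.044, 0.999, -0.0, -0.0]
contact_force: [-2.9, -0.2, 9.0]
opening: 0.0876
```

Request:
{"fn": "jog_arm", "kwargs": {
  "commands": "0 0 -0.5 0 0; 0 0 -1 0 0; 0 0 -1.6 0 0; 0 0 -2.2 0 0; 0 0 -2.8 0 0; 0 0 -3.4 0 0; 0 0 -4 0 0; 0 0 -4.6 0 0; 0 0 -5.2 0 0; 0 0 -5.8 0 0; 0 0 -6.4 0 0; 0 0 -7 0 0; 0 0 -7.6 0 0; 0 0 -8.2 0 0; 0 0 -8.8 0 0; 0 0 -9.4 0 0; 0 0 -10 0 0; 0 0 -10.6 0 0; 0 0 -11.2 0 0; 0 0 -11.8 0 0"
}}

```text
t: 18.88
ee_pos: [0.5097, 0.2258, 0.0257]
tcp_rot: [-0.043, 0.999, -0.0, -0.001]
contact_force: [0.2, 1.3, 0.4]
opening: 0.0877
```

Request:
{"fn": "jog_arm", "kwargs": {
  "commands": "0 0 -0.6 0 0; 0 0 -1.2 0 0; 0 0 -1.8 0 0; 0 0 -2.4 0 0; 0 0 -3 0 0; 0 0 -3.6 0 0; 0 0 -4.2 0 0; 0 0 -5 0 0; 0 0 -5 0 0"
}}

```text
t: 19.63
ee_pos: [0.5105, 0.2261, 0.0313]
tcp_rot: [-0.044, 0.999, 0.0, 0.0]
contact_force: [-0.3, 0.7, 0.9]
opening: 0.0879
```

The finger is free. I'll withdraw it up and back from the bin (tool +x points toward the robot).

Request:
{"fn": "jog_arm", "kwargs": {
  "commands": "0 0 -5 0 0; 0 0 -12 0 0; 2 0 -20 0 0; 8 0 -30 0 0; 18 0 -42 0 0; 30 0 -56 0 0; 42 0 -72 0 0; 54 0 -90 0 0; 66 0 -108 0 0; 76 0 -122 0 0; 84 0 -132 0 0; 88 0 -138 0 0; 90 0 -140 0 0; 90 0 -140 0 0; 90 0 -140 0 0"
}}

```text
t: 20.88
ee_pos: [0.4207, 0.2181, 0.1707]
tcp_rot: [-0.044, 0.999, -0.0, -0.0]
contact_force: [-0.2, -0.9, 0.5]
opening: 0.088
```

```bash
python3 lid.py
python3 - <<'E'
from h import *
snap('scene','s9')
for n,f,g in(('scene','s1','s9'),('top','t1','tl')):
    for nm in [f,g]:
        C=cloud(n,np.load(nm+'.npy'));z=C[...,2]
        r=np.hypot(C[...,0]-.646,C[...,1]-.1835);k=(r<.08)&(z>.2)&(z<.4)
        m=(C[...,0]>.5)&(C[...,0]<.56)&(C[...,1]>.14)&(C[...,1]<.21)&(z>.02)&(z<.06)
        print(nm,'lid',z[k].mean(),'tread',C[m].mean(0).round(4),m.sum())
a=cv2.imread('pics/s9.png');cv2.imwrite('pics/c9.png',a)
E
```

```text
20.8833 [0.42067399 0.21814178 0.17065882] [-0.19488444 -0.90765585  0.45963876]
front-edge angle [-0.18  0.07  0.12] 116
lid slope [0.248 0.26  0.267] 1340
s1 lid 0.25653881330551975 tread [0.5185 0.1535 0.0405] 79
s9 lid 0.2565702529426594 tread [0.5183 0.1535 0.0403] 79
t1 lid 0.2576779698347544 tread [0.5304 0.175  0.0424] 359
tl lid 0.2576653091403477 tread [0.5303 0.175  0.0423] 357
```

View pics/c9.png

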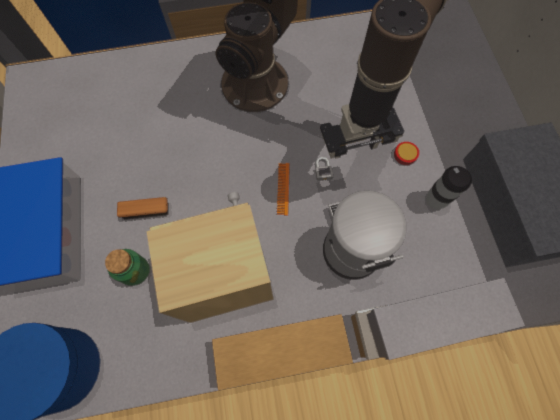

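The lid is shut at (368,225) and the tread is at its starting height. The padlock (323,168), comb, tin, mug, brush and jar stand as before, the cabinet door is shut, and the hand is clear.

```bash
python3 -c "from h import *; print(ticket.close_job())"
```

```text
the job is handed in; nothing more can be done
None
```

I pressed the pedal down to its stop with one fingertip and held the lid wide open for about 2.5 s. Then I eased the pedal up at about 7–10 mm/s so the lid settled shut, and took the hand away. The job was handed in at about 21 s on the robot's clock. With the lid open I could see cardboard rolls lying in the bin.

**Pedal force:** the push read about 11 N at first contact, 5 N near the bottom and 9–10 N at the stop.

**Last checks:**
- **Bin:** lid and tread are back at their starting heights to within 0.2 mm in both cameras.
- **Surroundings:** by eye, the padlock, comb, tin, mug, brush and jar have not moved and the cabinet door is shut. I did not measure their shifts.
- **Contact:** the last force reading was about 1 N, which is sensor noise.

**What disagreed:**
- **Height:** the cameras put the real fingertips about 35 mm higher than the reported TCP and `env.tips_ahead` imply. My first two descents stopped short in the air for that reason. I then went by the camera and the force reading.
- **Lid angle:** my estimate from the lid's front edge read about 1.3 rad fully open, above the 1.22 rad limit. It includes the height of the dome, so it is only a rough check. The pedal being at its stop is the better evidence that the lid was fully open.

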